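Draw the bolt of the battery box

ROBOT

A 7-joint arm with a two-finger parallel gripper is mounted at the origin on the work surface. World frame = base frame: x ahead of the robot, y to its left, z up, the work surface at z = 0. Lengths are in m, angles in rad, forces in N, time in s.
With the tool pointing down it reaches from about 0.425 to 0.875 m from the base axis. Payload 9.9 kg.
Tool frame: the origin (TCP) lies midway between the tips of the shut fingers; the grasp point (between the pads) lies 19 mm behind it; z points along the fingers, y is the line along which they close (so a half turn about z gives the same grasp; the last joint's range is limited). The gripper opens to 85 mm and grips with 20 to 120 N. Pads are 22 mm wide; open, the fingers measure 114 mm over their backs; the gripper's body (76 mm by 85 mm) begins 54 mm behind the grasp point. The pads swing forward as they close: fully open they stand 13 mm farther back than shut.
Start: joints at [-1.279, 0.576, 0.025, 1.437, -0.015, 1.129, -0.057], TCP at [0.248, 0.628, 0.192] pointing down, gripper open.
Joint ranges: [-2.76, 2.76], [-0.34, 2.15], [-1.52, 1.57], [0.19, 2.46], [-1.09, 4.23], [0.17, 1.99], [-2.82, 2.82]. Speed limits (rad/s): [2.22, 2.22, 3.01, 3.01, 3.14, 3.14, 3.14].

INTERFACE

Orientations are given as a unit quaternion [w, x, y, z].
In Python, from workcell import manip gives the robot as it stands. The module is installed in compiled form; this text tells all that it offers.
- The arm moves only by the tool move_arm, never from a script. Its argument "moves" is a list that holds one entry, the list of rows, each a list of 6 numbers: the shift along the tool's x, y, z in units of 50 cm (1.0 is 50 cm), then the turn, a rotation vector about the tool's x, y, z in units of 30 degrees (1.0 is 30 degrees). In form: [[[tx, ty, tz, ax, ay, az], ...]]. A call has 1 to 20 rows; each row is the pose to reach, as a shift and turn from the pose commanded when the call began, along the tool's axes at that moment; what a row does not reach only later rows make up. A row lasts 1/8 s, in which the tool goes at most 62.5 mm and 10.7 degrees, less where a joint would pass 70% of its speed; a pose out of reach is approached as far as the arm can. A call with a number of a shift or a turn outside -1 to 1 is refused whole. A call with a gripper value outside its range is refused whole. "grip" is the closure, from 0 (fully open) to 1 (shut), set as the call begins (left out, the last holds). The fingers move at their own pace and stop on an object; the grip force is fixed at half the most. Time passes only in rows, so rows that repeat a pose let the fingers close. It gives the time, the measured TCP pose, the force, the opening and the grip force at its end, in the units of the state.
- manip.read_state(): the state, without advancing time (a new reading comes with each control period).
- manip.snapshot(name): name is "side" or "top" or "wrist"; returns the picture (384x512x3 uint8, red, green, blue); there is no depth.
- manip.camera_info(name): a dict with "K" (3x3 intrinsics, pixels), "rvec" (rotation vector, rad) and "tvec" (3), from world to camera coordinates, as OpenCV has them; the wrist camera has in their place "hand_eye" (4x4, takes a point from camera to tool coordinates, whose origin is the TCP and whose axes are the flange's). Camera axes: x right, y down, z forward; pixel columns grow to the right and rows downward; lengths in m; the calibration is good to about 2 mm. A picture is of the moment at which its call begins: read the wrist's pose just before it. camera_info takes no time and is no camera call.
- manip.close_job(): hands the job in; it is judged then, once.
The state is a dict: "clock": time; "qpos": joint angles; "qvel": joint speeds; "joint_torque": joint torques, N m; "eef_pos": TCP position; "tcp_rot": TCP orientation; "force": force on the tool from outside, world axes, zero at the start; "torque": the same for the moment, N m; "finger_gap": finger opening in m; "gripper_force": force on a finger pad.
Only numpy, scipy, OpenCV 4.12 (cv2) and the standard library are available. Lean on these libraries where they do the work, as an engineer would, in place of code of your own. Each camera call takes 0.05 s, during which the arm holds its last target. There are 200 camera calls.

TASK

Unbolt the lid of the steel battery box: press the bolt's spring catch down with one fingertip and keep it down while the other fingertip pushes the bolt by its knob all the way back, away from the keeper; only then let the catch spring up again so that it locks the bolt in the drawn position. Only press and push with the fingertips: lift nothing, leave the lid shut, and do not disturb the things lying about.

Things in the scene. Friction and masses are not known exactly. Their poses are not given: they have to be found in the camera images.
- box: Dark grey steel battery box screwed to the bench, outside 260 (x) x 340 (y) x 125 mm high; origin at the centre of its underside, z up. Its flat top is a fixed front deck (the 67 mm at the -x side) and behind it the lid, flush. In the middle of the lid's front edge sits the bolt, a flat steel bar 22 mm wide sliding along the box's x; the spring catch lies beside it on the -y side.
- knob (a point): Centre of the top of the bolt's knob, an upright steel post 14 mm in diameter, from 17 mm (the bar's top face) to 47 mm above the lid. The bar's two guides reach 20 mm above the lid. With the bolt shut it is at the box's x = -10 mm, y = 0, height 172 mm; it moves with the bolt along the box's +x. Axes as the box's.
- plate (a point): Centre of the top of the spring catch's thumb plate: flat grooved steel, 48 mm (x) x 26 mm (y), its top 31 mm above the lid when up, 24 mm when fully down, in a frame 19 mm high. At the box's x = -14 mm, y = -42 mm, so 42 mm sideways of the knob's line. It only moves down and up; a fingertip may slide along it while pressing.
- bolt (a joint): Travel of the bolt: 0 shut (nose in the keeper, a bridge 22 mm high on the front deck), growing to 0.033 m, its stop, as it is pushed along the box's +x. Friction 1.5 N, no spring: it stays where it is left. Notches in its side let the catch's tongue lock it at 0, 0.016 and 0.032 m, with 2.5 mm play either way.
- catch (a joint): Travel of the spring catch: 0 up (locking the bolt), 0.007 m fully down. Pressing takes 3.5 N at the start and 7 N at the bottom; it springs back up when let go. The bolt is free to slide only while the catch is more than about 5.5 mm down.
- lid (a joint): Angle of the lid about the hinge on the box's far (+x) edge: 0 shut, grows as it is raised.
- tin: Bystander standing loose on the lid: open round steel tin of brass wool, 58 mm in diameter, 30 mm high; origin at the centre of its underside.
- motor: Bystander standing loose on the lid: small black electric motor, 33 mm in diameter, 38 mm high with its shaft; origin at the centre of its underside.
- screwbox: Bystander standing loose on the lid: little open red screw box 58 x 44 mm with its lid raised, 57 mm high; origin at the centre of its underside.
- pack: Bystander lying loose on the front deck: battery pack 34 x 75 x 28 mm with a connector stub at one end; origin at the centre of its underside.
- pliers: Bystander lying loose on the bench at the box's +y side: pliers about 150 mm long, 13 mm high; origin at the joint, underside.
- driver: Bystander lying loose on the bench at the box's +y side: screwdriver 170 mm long.
- meter: Bystander lying loose on the bench at the box's -y side: multimeter 150 x 74 mm, 41 mm high; origin at the centre of its underside.

How it is judged:
By the outcome, as a careful person would: the job done as asked, in the order asked, and still so for the second after the job is handed in, with the robot touching nothing.
It also fails if it takes over 42 s, if anything falls off the work surface, if the arm or the gripper's body presses on something with over 40 N, if the wrist force passes 120 N, or if a joint passes its speed limit or range.

## Working session

There is one attempt and no reset: what is moved stays moved. The work goes in short steps, Python scripts to look and compute and a tool call to move; the robot and the scene stay as the last step left them, time stands still between calls to the robot, and variables do not carry over. Pictures are saved under pics/ and viewed, at most 10 in all, crops included, and the job is handed in when it is done.

Besides the shell and the picture viewer there is one more tool, called after ">>>" as name([rows], argument=value, ...), one row to a line, values as JSON. move_arm: Moves the arm, as the interface text tells. Shifts and turns lie within -1 to 1; 1 stands for 50 cm of shift or 30 degrees of turn. Its arguments: {"type":"object","properties":{"moves":{"type":"array"},"grip":{"type":"number"}},"required":["moves"]}

```bash
mkdir -p pics; python3 - <<'E'
from workcell import manip
import cv2,numpy as np
np.set_printoptions(precision=4,suppress=True)
s=manip.read_state();print(s['clock'],s['eef_pos'],s['tcp_rot'],s['force'],s['finger_gap'])
for n in('side','top'):
    cv2.imwrite(f'pics/{n}0.png',cv2.resize(manip.snapshot(n)[:,:,::-1],(800,600),interpolation=cv2.INTER_CUBIC))
    print(n,manip.camera_info(n))
print(manip.camera_info('wrist'))
E
```

```text
0.0 [0.2475 0.6274 0.1915] [-0.0001  0.1868  0.9824 -0.0008] [-0.205  -1.0586  1.0118] 0.08493671911135302
side {'K': array([[357.7179,   0.    , 256.7361],
       [  0.    , 357.7179, 192.9584],
       [  0.    ,   0.    ,   1.    ]]), 'rvec': array([ 0.7703, -2.6663,  1.0033]), 'tvec': array([0.5357, 0.2821, 0.7191])}
top {'K': array([[369.6414,   0.    , 253.848 ],
       [  0.    , 369.6414, 197.8333],
       [  0.    ,   0.    ,   1.    ]]), 'rvec': array([ 2.1087, -2.1781,  0.125 ]), 'tvec': array([0.0808, 0.6254, 0.8945])}
{'K': array([[306.1541,   0.    , 254.1475],
       [  0.    , 306.1541, 189.0263],
       [  0.    ,   0.    ,   1.    ]]), 'hand_eye': array([[-0.0013, -0.9491, -0.3151,  0.0813],
       [ 1.    , -0.0015,  0.0004,  0.0003],
       [-0.0008, -0.3151,  0.9491, -0.1816],
       [ 0.    ,  0.    ,  0.    ,  1.    ]])}
```

View pics/top0.png

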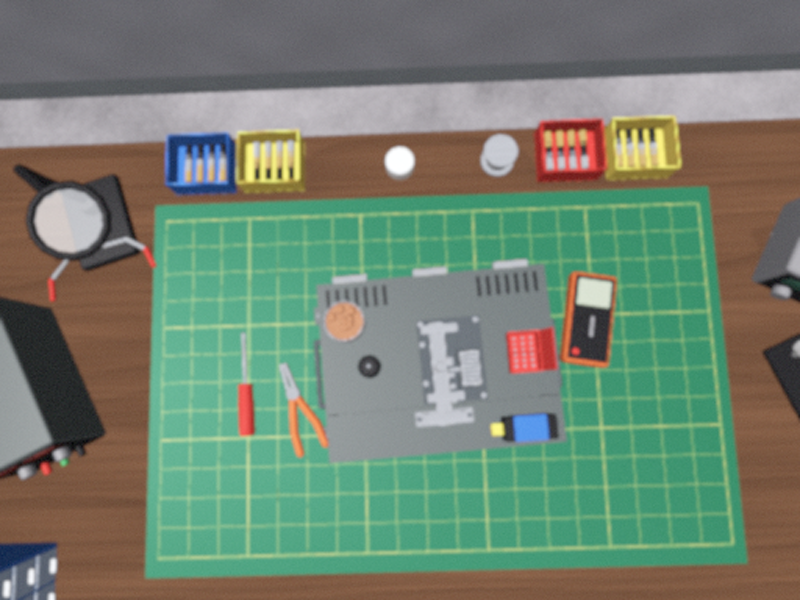

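View pics/side0.png

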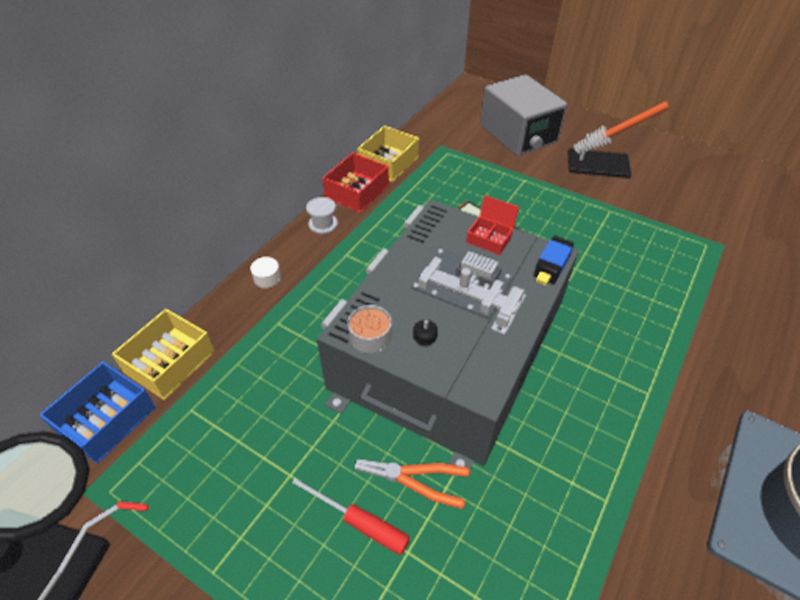

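The top view shows the box top corners at about (318,287), (545,265), (564,440), (330,461). The knob is near (443,368), the plate near (469,369), and there is free space around the bolt. Next I fit the box pose.

```bash
cat > h.py <<'E'
from workcell import manip
import cv2,numpy as np
from scipy.spatial.transform import Rotation as R
from scipy.optimize import least_squares
np.set_printoptions(precision=4,suppress=True)
def cam(n,s=None):
    c=manip.camera_info(n)
    if n=='wrist':
        T=np.eye(4);T[:3,:3]=R.from_quat(s['tcp_rot'],scalar_first=True).as_matrix();T[:3,3]=s['eef_pos']
        M=np.linalg.inv(T@c['hand_eye']);return c['K'],M[:3,:3],M[:3,3]
    return c['K'],cv2.Rodrigues(c['rvec'])[0],c['tvec']
def proj(c,P):
    K,A,t=c;q=(np.atleast_2d(P)@A.T+t)@K.T;return q[:,:2]/q[:,2:]
def ray(c,uv,z):
    K,A,t=c;o=-A.T@t;d=A.T@np.linalg.solve(K,[uv[0],uv[1],1]);return o+d*(z-o[2])/d[2]
def box(p,P):
    x,y,a=p;P=np.atleast_2d(P);return P@R.from_euler('z',a).as_matrix().T+[x,y,0]
E
python3 - <<'E'
from h import *
k=.64
c=cam('top');s=cam('side')
uv=np.array([[318,287],[545,265],[564,440],[330,461]])*k
P=np.array([[130,170,125],[130,-170,125],[-130,-170,125],[-130,170,125]])/1e3
for u in uv: print(ray(c,u,.125))
us=np.array([[320,341],[430,203],[577,247],[487,420]])*k
f=least_squares(lambda p:(proj(c,box(p,P))-uv).ravel(),[.6,0,0]);print(f.x,f.fun)
g=least_squares(lambda p:(proj(s,box(p,P))-us).ravel(),[.6,0,0]);print(g.x,g.fun)
K=np.array([[-10,0,172],[-14,-42,156]])/1e3
print(box(f.x,K),proj(c,box(f.x,K))/k,proj(s,box(f.x,K))/k)
for n in('side','top'):
    im=manip.snapshot(n)[:,:,::-1];u,v=(proj(cam(n),box(f.x,K))[0]).astype(int)
    cv2.imwrite(f'pics/{n}1.png',cv2.resize(im[v-50:v+50,u-60:u+60],(720,600),interpolation=cv2.INTER_CUBIC));print(n,u-60,v-50)
E
```

```text
[0.6538 0.1754 0.125 ]
[ 0.6753 -0.1633  0.125 ]
[ 0.4201 -0.1737  0.125 ]
[0.4005 0.1614 0.125 ]
[0.5377 0.     0.0561] [-0.7384 -1.737  -0.4391 -0.7137  1.5677  1.198  -0.4655  0.9934]
[0.5388 0.003  0.0557] [-3.9585 -2.1795 -0.8206 -2.8527  0.6052  2.1118  3.6497  0.9529]
[[ 0.5277 -0.0005  0.172 ]
 [ 0.5261 -0.0427  0.156 ]] [[441.353  367.0767]
 [470.836  367.6807]] [[466.1373 269.5677]
 [479.7316 260.1509]]
side 238 122
top 222 184
```

```bash
cat >> h.py <<'E'
def rel(p,xyz,s=None):
    # move row (tool units) to box-frame TCP position with tool x = -box x
    s=s or manip.read_state()
    A=R.from_quat(s['tcp_rot'],scalar_first=True)
    B=R.from_euler('z',p[2])*R.from_matrix(np.diag([-1.,1,-1]))
    t=A.inv().apply(box(p,np.array(xyz)/1e3)[0]-s['eef_pos'])/.5
    return np.r_[t,(A.inv()*B).as_rotvec()/np.radians(30)]
E
python3 - <<'E'
from h import *
p=[.5377,0,.056]
print(rel(p,[-60,-21,270]),manip.read_state()['clock'])
E
```

```text
[-0.909  -1.0432 -0.1554 -0.0019 -0.0004 -0.8247] 0.2
```

View pics/top1.png

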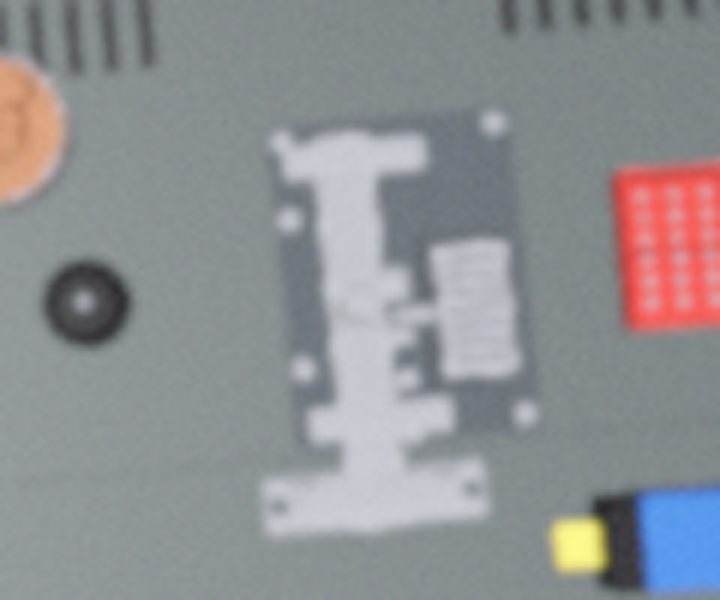

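The enlarged crop puts the plate centre at crop pixel (476,309). That is (470.8,368) in the enlarged top view, which matches the prediction, so the box pose holds. The knob is at crop pixel (355,305), also close to the prediction. Next I move over the box with the fingers part closed.

>>> move_arm([
  [[0,0,-0.15,0,0,0],[-0.2,-0.2,-0.16,0,0,-0.2],[-0.91,-1.0,-0.16,0,0,-0.82],[-0.91,-1.0,-0.16,0,0,-0.82],[-0.91,-1.0,-0.16,0,0,-0.82],[-0.91,-1.0,-0.16,0,0,-0.82],[-0.91,-1.0,-0.16,0,0,-0.82],[-0.91,-1.0,-0.16,0,0,-0.82],[-0.91,-1.0,-0.16,0,0,-0.82],[-0.91,-1.0,-0.16,0,0,-0.82],[-0.91,-1.0,-0.16,0,0,-0.82],[-0.91,-1.0,-0.16,0,0,-0.82],[-0.91,-1.0,-0.16,0,0,-0.82],[-0.91,-1.0,-0.16,0,0,-0.82],[-0.91,-1.0,-0.16,0,0,-0.82],[-0.91,-1.0,-0.16,0,0,-0.82],[-0.91,-1.0,-0.16,0,0,-0.82],[-0.91,-1.0,-0.16,0,0,-0.82]],
], grip=0.68)

```text
clock: 2.45
eef_pos: [0.4874, -0.0039, 0.2723]
tcp_rot: [0.0, -0.027, 1.0, 0.0]
force: [0.1, 0.8, -1.0]
finger_gap: 0.0274
gripper_force: 0.0
```

```bash
python3 - <<'E'
from h import *
p=[.5377,0,.056]
s=manip.read_state();c=cam('wrist',s)
im=manip.snapshot('wrist')[:,:,::-1]
cv2.imwrite('pics/w0.png',cv2.resize(im,(800,600),interpolation=cv2.INTER_CUBIC))
P=np.array([[-10,0,172],[-14,-42,156],[-38,-55,156],[-38,-29,156],[10,-55,156],[10,-29,156]])/1e3
print(proj(c,box(p,P))/.64,s['force'])
print(rel(p,[-60,-21,270]))
E
```

```text
[[398.2511 336.6771]
 [335.336  321.8708]
 [313.8032 287.6983]
 [353.6327 287.559 ]
 [317.8857 354.5955]
 [355.8722 354.4614]] [ 0.0563  0.7746 -1.0245]
[ 0.019  -0.0396  0.0046 -0.     -0.0001 -0.004 ]
```

View pics/w0.png

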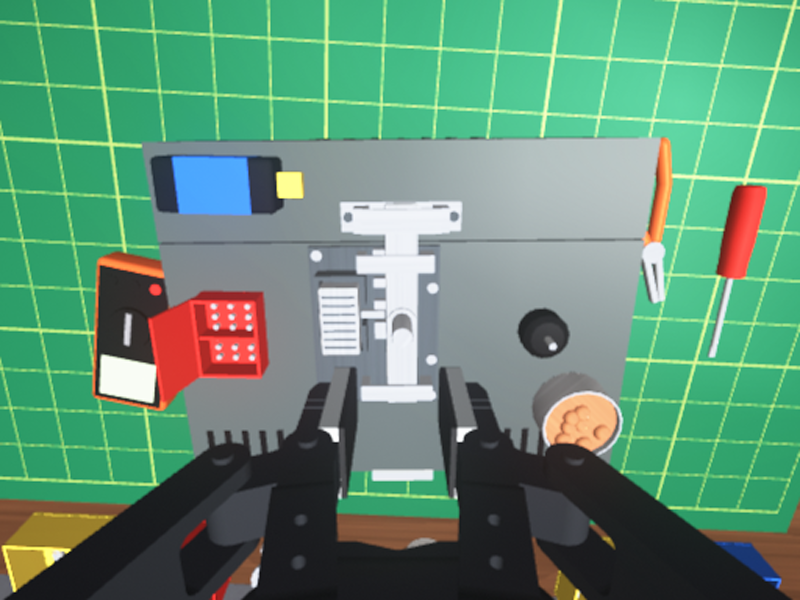

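The wrist view shows the plate centre at about (339.5,322) and the knob top at about (401,337). That is 2–3 mm towards +y of the prediction. The fingertips are symmetric, at about (348,370) and (445,370), and roughly 8 mm thick. I shift y by about 1.5 mm and open the gap to about 34 mm.

```bash
python3 - <<'E'
from h import *
p=[.5377,0.0015,.056]
s=manip.read_state();c=cam('wrist',s)
A=R.from_quat(s['tcp_rot'],scalar_first=True)
print(proj(c,s['eef_pos']+A.apply([[.011,-.0137,-.004],[.011,.0137,-.004]]))/.64)
print(rel(p,[-32,-21,190]))
print(rel(p,[-32,-21,163]))
E
```

```text
[[361.7748 321.9918]
 [430.4998 321.8757]]
[-0.0371 -0.0365  0.1646 -0.     -0.0001 -0.004 ]
[-0.0371 -0.0365  0.2186 -0.     -0.0001 -0.004 ]
```

```bash
python3 - <<'E'
from h import *
s=manip.read_state();c=cam('wrist',s)
A=R.from_quat(s['tcp_rot'],scalar_first=True)
for z in(0,-.01,-.02,-.03):
  for x in (.011,0,-.011): print(z,x,(proj(c,s['eef_pos']+A.apply([[x,-.0137,z],[x,.0137,z]]))/.64).round().tolist())
im=manip.snapshot('wrist')[:,:,::-1]
cv2.imwrite('pics/w1.png',cv2.resize(im[170:320,160:360],(800,600),interpolation=cv2.INTER_CUBIC))
E
```

```text
0 0.011 [[362.0, 318.0], [430.0, 318.0]]
0 0 [[363.0, 343.0], [429.0, 343.0]]
0 -0.011 [[364.0, 367.0], [429.0, 367.0]]
-0.01 0.011 [[361.0, 328.0], [432.0, 328.0]]
-0.01 0 [[361.0, 354.0], [431.0, 353.0]]
-0.01 -0.011 [[362.0, 379.0], [430.0, 378.0]]
-0.02 0.011 [[359.0, 338.0], [433.0, 338.0]]
-0.02 0 [[360.0, 365.0], [433.0, 365.0]]
-0.02 -0.011 [[360.0, 391.0], [432.0, 391.0]]
-0.03 0.011 [[357.0, 350.0], [436.0, 349.0]]
-0.03 0 [[357.0, 378.0], [435.0, 378.0]]
-0.03 -0.011 [[358.0, 405.0], [434.0, 405.0]]
```

View pics/w1.png

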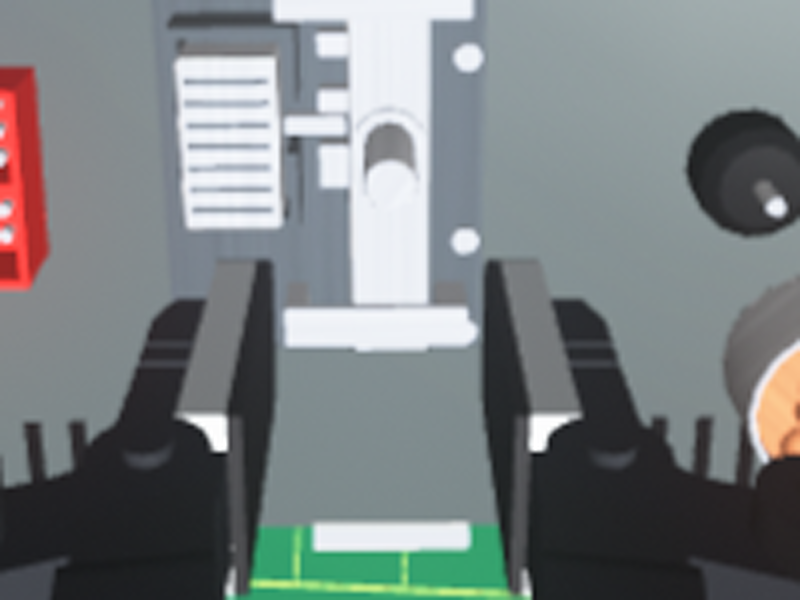

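The crop shows the tip edges at crop y=260, with inner edges at x=272 and x=485. By the calibration that puts them well behind the nominal TCP, so I'll check from the side at a safe height before pressing.

>>> move_arm([
  [[-0.036,-0.036,0.05,0,0,0],[-0.036,-0.036,0.15,0,0,0],[-0.036,-0.036,0.15,0,0,0],[-0.036,-0.036,0.15,0,0,0]],
], grip=0.6)

```text
clock: 3.05
eef_pos: [0.507, -0.0212, 0.1987]
tcp_rot: [0.001, -0.027, 1.0, -0.0]
force: [0.9, 0.3, -0.0]
finger_gap: 0.0341
gripper_force: 0.0
```

```bash
python3 - <<'E'
from h import *
p=[.5377,0.0015,.056]
s=manip.read_state();c=cam('side')
A=R.from_quat(s['tcp_rot'],scalar_first=True)
u,v=proj(c,s['eef_pos'])[0].astype(int);u0,v0=u-70,v-55
im=manip.snapshot('side')[:,:,::-1]
cv2.imwrite('pics/s2.png',cv2.resize(im[v0:v0+96,u0:u0+128],(800,600),interpolation=cv2.INTER_CUBIC))
g=s['finger_gap']/2;print(s['eef_pos'],g)
for z in(0,-.01,-.02,-.04):
  print(z,((proj(c,s['eef_pos']+A.apply([[x,y,z] for y in(-g,g) for x in(.011,-.011)]))-[u0,v0])*6.25).round().tolist())
P=np.array([[-10,0,172],[-14,-42,156]])/1e3
print((proj(c,box(p,P))-[u0,v0])*6.25)
print(rel(p,[-32,-21,163]))
E
```

```text
[ 0.507  -0.0212  0.1987] 0.017062033223913455
0 [[491.0, 328.0], [432.0, 306.0], [452.0, 389.0], [392.0, 367.0]]
-0.01 [[496.0, 306.0], [435.0, 285.0], [456.0, 368.0], [395.0, 345.0]]
-0.02 [[500.0, 284.0], [439.0, 263.0], [460.0, 346.0], [398.0, 323.0]]
-0.04 [[508.0, 239.0], [446.0, 217.0], [468.0, 301.0], [405.0, 278.0]]
[[350.0131 418.3105]
 [404.5408 380.4983]]
[ 0.0011 -0.0003  0.0722  0.0001  0.0045 -0.0044]
```

View pics/s2.png

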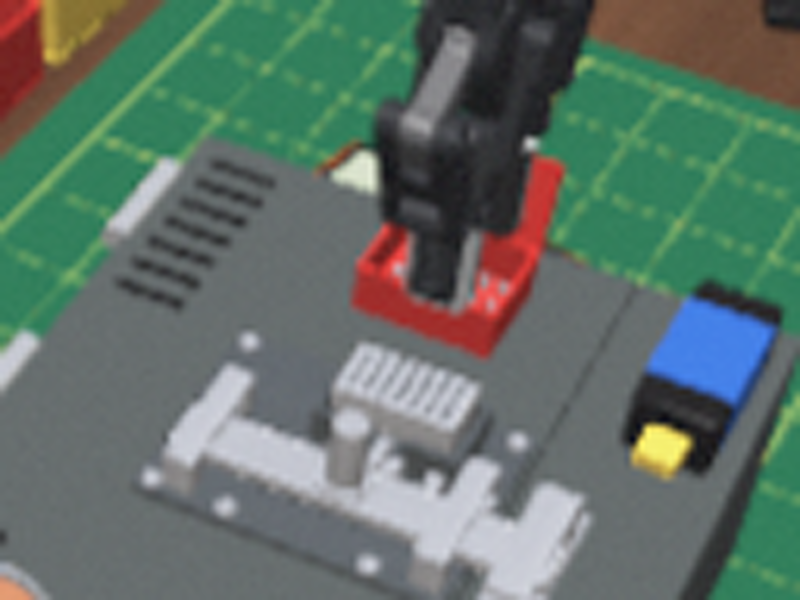

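Seen from the side, the near fingertip's bottom edge runs from about (410,298) to (465,310). The knob top is at (350,415), where predicted. Both views agree that at this opening the tips are about 40 mm behind the reported TCP, with the tips at z≈0.24. I'll come down in small, force-checked steps.

>>> move_arm([
  [[0.006,0,0.06,0,0,-0.004],[0.006,0,0.12,0,0,-0.004],[0.006,0,0.13,0,0,-0.004],[0.006,0,0.13,0,0,-0.004],[0.006,0,0.13,0,0,-0.004]],
])

```text
clock: 3.72
eef_pos: [0.5044, -0.0213, 0.1337]
tcp_rot: [0.001, -0.028, 1.0, 0.0]
force: [0.4, 0.3, 0.2]
finger_gap: 0.0339
gripper_force: 0.0
```

```bash
python3 - <<'E'
from h import *
p=[.5377,0.0015,.056]
s=manip.read_state();c=cam('wrist',s);print(s['eef_pos'],s['force'])
im=manip.snapshot('wrist')[:,:,::-1]
cv2.imwrite('pics/w2.png',cv2.resize(im[130:280,150:350],(800,600),interpolation=cv2.INTER_CUBIC))
P=np.array([[-10,0,172],[-14,-42,156]])/1e3
print((proj(c,box(p,P))-[150,130])*4)
print(rel(p,[-34,-21,120]))
E
```

```text
[ 0.5044 -0.0213  0.1337] [0.3949 0.2594 0.2211]
[[565.8602 634.2338]
 [273.9137 545.3934]]
[-0.0012 -0.0001  0.0271  0.0001  0.0042 -0.0007]
```

View pics/w2.png

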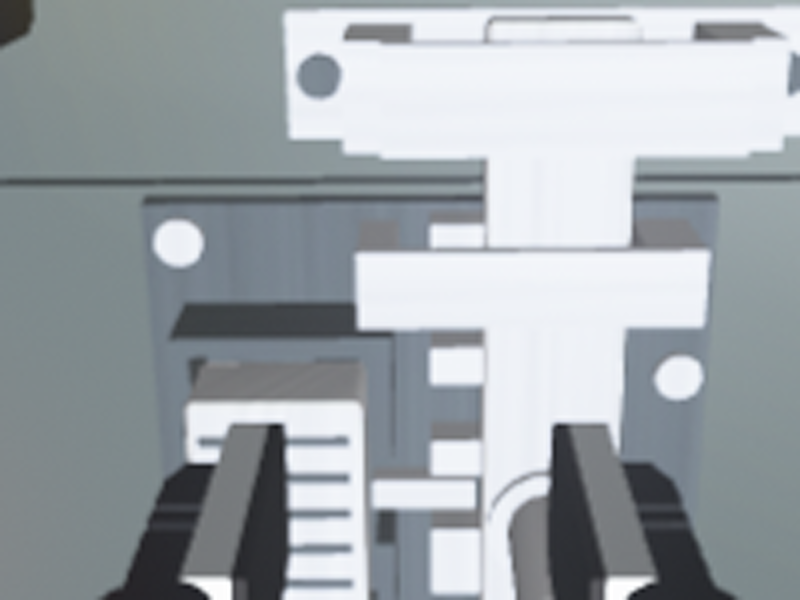

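The wrist crop shows both tips at y≈425. The left tip (x 232–285) is over the plate (x 187–365), and the right tip (553–607) is behind the knob on the bar's line. My check gives tip offsets of ±20.5 mm against the needed ±20–21 mm, and the tip is about 20 mm above the plate. I'll come down to just above contact.

>>> move_arm([
  [[0,0,0.02,0,0,0],[0,0,0.03,0,0,0],[0,0,0.034,0,0,0],[0,0,0.034,0,0,0]],
])

```text
clock: 4.28
eef_pos: [0.5031, -0.0214, 0.1152]
tcp_rot: [-0.0, -0.028, 1.0, 0.0]
force: [-1.7, 0.1, 3.0]
finger_gap: 0.0338
gripper_force: 1.7
```

>>> move_arm([
  [[0,0,0.002,0,0,0],[0,0,0.004,0,0,0],[0,0,0.006,0,0,0],[0,0,0.006,0,0,0]],
])

```text
clock: 4.78
eef_pos: [0.5032, -0.0214, 0.1123]
tcp_rot: [-0.0, -0.028, 1.0, -0.0]
force: [-3.8, 1.1, 4.7]
finger_gap: 0.0343
gripper_force: 2.4
```

>>> move_arm([
  [[0.004,0,0.0,0,0,0],[0.008,0,0.0,0,0,0],[0.008,0,0.0,0,0,0]],
])

```text
clock: 5.15
eef_pos: [0.5003, -0.0216, 0.1127]
tcp_rot: [0.001, -0.028, 1.0, -0.0]
force: [3.4, 0.3, 3.8]
finger_gap: 0.0344
gripper_force: 2.3
```

```bash
python3 - <<'E'
from h import *
p=[.5377,0.0015,.056]
s=manip.read_state();print(s['eef_pos'],s['tcp_rot'],s['force'],s['torque'])
print(rel(p,[-34,-21,110]))
for n,b in(('side',(230,110,128,96)),('wrist',(130,100,240,180))):
    im=manip.snapshot(n)[:,:,::-1];u,v,w,h=b
    cv2.imwrite(f'pics/{n}3.png',cv2.resize(im[v:v+h,u:u+w],(800,600),interpolation=cv2.INTER_CUBIC))
E
```

```text
[ 0.5003 -0.0216  0.1127] [ 0.0009 -0.0279  0.9996 -0.0001] [3.4352 0.3198 3.819 ] [-0.1089 -0.7161  0.0772]
[-0.0093 -0.0001  0.0053 -0.0003  0.0034 -0.0005]
```

View pics/side3.png

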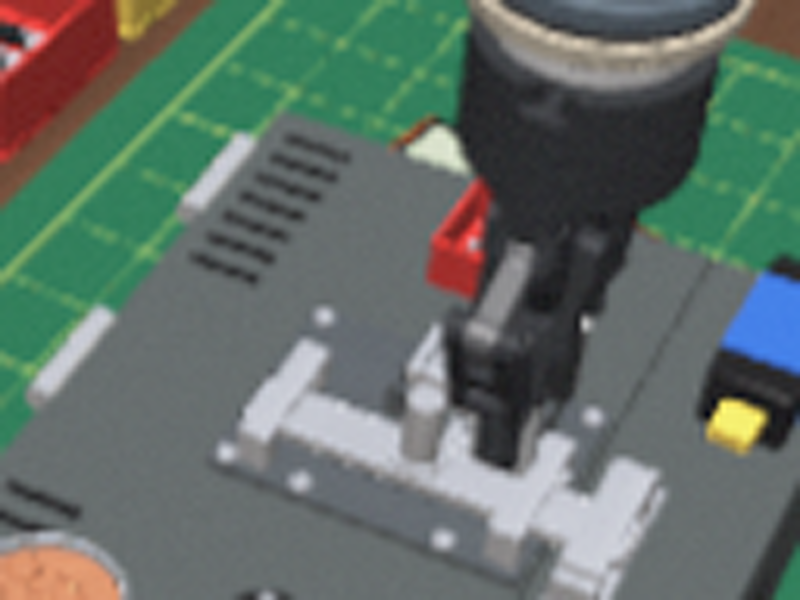

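The side view shows the near fingertip between the knob (top at 428,395) and the front guide, with nothing else touched. The x-force is just friction on the plate, since it flips sign with direction. Now I press the catch fully down.

>>> move_arm([
  [[-0.006,0,0.002,0,0,0],[-0.006,0,0.004,0,0,0],[-0.006,0,0.006,0,0,0],[-0.006,0,0.006,0,0,0]],
])

```text
clock: 5.75
eef_pos: [0.5008, -0.0216, 0.109]
tcp_rot: [-0.001, -0.028, 1.0, 0.0]
force: [-1.6, 0.3, 7.3]
finger_gap: 0.0341
gripper_force: 3.5
```

>>> move_arm([
  [[0,0,0.001,0,0,0],[0,0,0.002,0,0,0],[0,0,0.003,0,0,0],[0,0,0.003,0,0,0]],
])

```text
clock: 6.25
eef_pos: [0.5009, -0.0217, 0.1083]
tcp_rot: [-0.001, -0.028, 1.0, 0.0]
force: [-5.5, -0.0, 19.2]
finger_gap: 0.0339
gripper_force: 9.6
```

>>> move_arm([
  [[0,0,0.001,0,0,0],[0,0,0.002,0,0,0],[0,0,0.003,0,0,0],[0,0,0.003,0,0,0]],
])

```text
clock: 6.75
eef_pos: [0.501, -0.0218, 0.1077]
tcp_rot: [-0.001, -0.027, 1.0, 0.0]
force: [-9.8, 0.6, 32.2]
finger_gap: 0.0344
gripper_force: 15.8
```

>>> move_arm([
  [[-0.004,0,-0.002,0,0,0],[-0.01,0,-0.003,0,0,0],[-0.016,0,-0.003,0,0,0],[-0.022,0,-0.003,0,0,0],[-0.028,0,-0.003,0,0,0],[-0.034,0,-0.003,0,0,0],[-0.04,0,-0.003,0,0,0],[-0.04,0,-0.003,0,0,0]],
])

```text
clock: 7.75
eef_pos: [0.5182, -0.0209, 0.1083]
tcp_rot: [-0.003, -0.027, 1.0, 0.0]
force: [-13.6, 0.9, 28.2]
finger_gap: 0.0344
gripper_force: 14.4
```

>>> move_arm([
  [[-0.006,0,-0.001,0,0,0],[-0.012,0,-0.002,0,0,0],[-0.018,0,-0.002,0,0,0],[-0.024,0,-0.002,0,0,0],[-0.03,0,-0.002,0,0,0],[-0.03,0,-0.002,0,0,0]],
])

```text
clock: 8.5
eef_pos: [0.5332, -0.02, 0.1087]
tcp_rot: [-0.004, -0.027, 1.0, 0.0]
force: [-12.0, -0.2, 19.1]
finger_gap: 0.0344
gripper_force: 9.9
```

```bash
python3 - <<'E'
from h import *
p=[.5377,0.0015,.056]
s=manip.read_state();print(s['eef_pos'],s['force'],s['torque']);print(rel(p,[5,-21,108]))
c=cam('side')
K=np.array([[-10+d,0,172] for d in(0,16,33)])/1e3
print((proj(c,box(p,K))-[230,110])*6.25)
im=manip.snapshot('side')[:,:,::-1];cv2.imwrite('pics/side4.png',cv2.resize(im[110:206,230:358],(800,600),interpolation=cv2.INTER_CUBIC))
E
```

```text
[ 0.5332 -0.02    0.1087] [-11.9725  -0.1731  19.1423] [-0.3901  2.6955 -0.2575]
[-0.0214  0.0005  0.0012  0.0008 -0.0141 -0.0029]
[[425.0131 393.3105]
 [383.0511 377.2383]
 [339.0588 360.3885]]
```

View pics/side4.png

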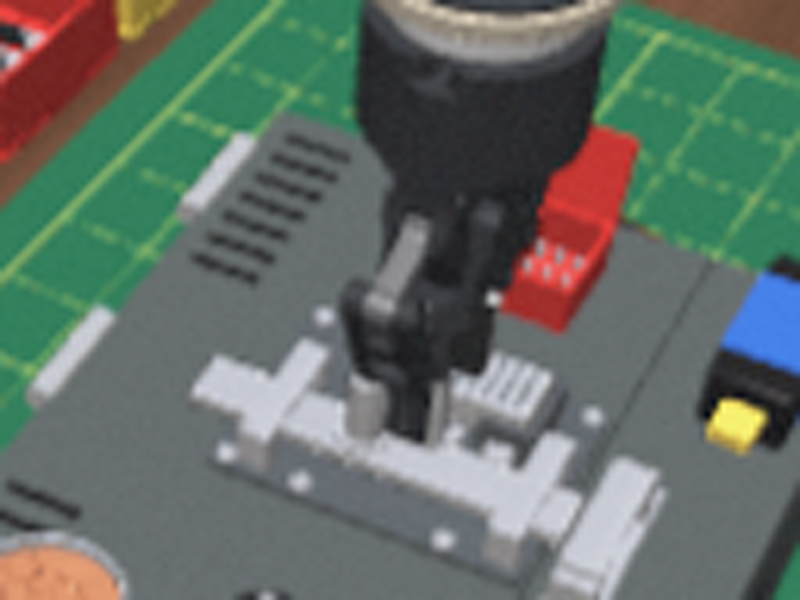

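The side view shows the knob now at about x=365, roughly 22 mm of travel, and the nose is out of the keeper. I continue to the stop.

>>> move_arm([
  [[-0.006,0,0,0,0,0],[-0.012,0,0,0,0,0],[-0.018,0,0,0,0,0],[-0.02,0,0,0,0,0],[-0.02,0,0,0,0,0]],
])

```text
clock: 9.18
eef_pos: [0.5426, -0.0195, 0.1087]
tcp_rot: [-0.004, -0.027, 1.0, 0.0]
force: [-13.2, -0.1, 21.3]
finger_gap: 0.0343
gripper_force: 10.7
```

>>> move_arm([
  [[-0.002,0,0,0,0,0],[-0.004,0,0,0,0,0],[-0.004,0,0,0,0,0]],
])

```text
clock: 9.55
eef_pos: [0.5437, -0.0194, 0.1086]
tcp_rot: [-0.005, -0.027, 1.0, 0.0]
force: [-16.9, 0.6, 22.3]
finger_gap: 0.0342
gripper_force: 13.5
```

>>> move_arm([
  [[-0.002,0,0,0,0,0],[-0.004,0,0,0,0,0],[-0.004,0,0,0,0,0]],
])

```text
clock: 9.93
eef_pos: [0.5436, -0.0194, 0.1085]
tcp_rot: [-0.007, -0.027, 1.0, 0.0]
force: [-23.5, -0.1, 29.0]
finger_gap: 0.0342
gripper_force: 17.2
```

The position has stalled while the force rises, so the bolt is at its stop. I ease off the push, then lift straight up to let the catch rise.

>>> move_arm([
  [[0.004,0,0,0,0,0],[0.01,0,0,0,0,0],[0.01,0,-0.004,0,0,0],[0.012,0,-0.01,0,0,0],[0.014,0,-0.02,0,0,0],[0.014,0,-0.04,0,0,0],[0.014,0,-0.08,0,0,0],[0.014,0,-0.16,0,0,0],[0.03,0,-0.26,0,0,0],[0.1,0,-0.3,0,0,0],[0.2,0,-0.3,0,0,0],[0.2,0,-0.3,0,0,0]],
])

```text
clock: 11.42
eef_pos: [0.4482, -0.0247, 0.2595]
tcp_rot: [-0.001, -0.027, 1.0, 0.0]
force: [0.5, 0.9, 0.4]
finger_gap: 0.0342
gripper_force: 0.0
```

```bash
python3 - <<'E'
from h import *
p=[.5377,0.0015,.056]
s=manip.read_state();print(s['clock'],s['eef_pos'],s['force'])
c=cam('wrist',s);K=np.array([[23,0,172],[-14,-42,156],[-14,-42,149]])/1e3
u=proj(c,box(p,K))
a,b=np.clip(u[0].astype(int)-[110,100],0,[292,204]);print((u-[a,b])*800/220,a,b)
im=manip.snapshot('wrist')[:,:,::-1];cv2.imwrite('pics/w5.png',cv2.resize(im[b:b+165,a:a+220],(800,600),interpolation=cv2.INTER_CUBIC))
c=cam('side')
print((proj(c,box(p,K))-[230,110])*6.25)
im=manip.snapshot('side')[:,:,::-1];cv2.imwrite('pics/side5.png',cv2.resize(im[110:206,230:358],(800,600),interpolation=cv2.INTER_CUBIC))
E
```

```text
11.425 [ 0.4482 -0.0247  0.2595] [0.5389 0.9206 0.4363]
[[401.0248 366.8644]
 [253.8634 223.9121]
 [255.3168 212.1635]] 164 185
[[339.0588 360.3885]
 [479.5408 355.4983]
 [477.4204 369.2337]]
```

View pics/side5.png

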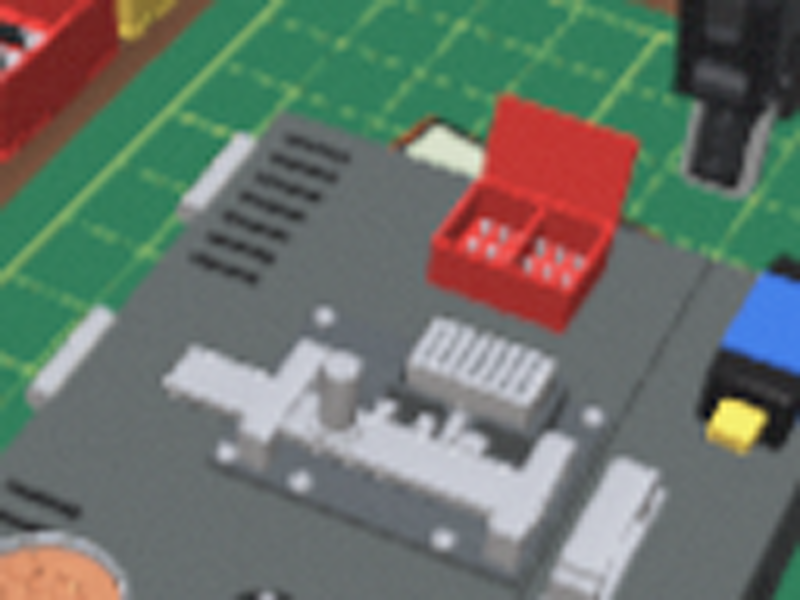

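In the side view the knob top is at (341,362), against (339,360) expected at 33 mm. The plate centre is at about (482,357), which is its raised height, so the catch is up and the bolt is locked drawn. The bystanders in view are undisturbed and the arm is clear.

```bash
python3 -c "
from workcell import manip
print(manip.close_job())"
```

```text
the job is handed in; nothing more can be done
None
```

The bolt is pushed back to its stop (about 33 mm) and the catch has sprung up to lock it there; the lid is shut, everything in the final side view is undisturbed, and I handed the job in at about 11.5 s.

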